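# Seat the test cartridge and hold the guarded press lever down

## Robot

A 7-joint arm with a two-finger parallel gripper is mounted at the origin on a cart in front of the work surface, level with it; the furniture and walls round the work are solid. World frame = base frame: x ahead of the robot, y to its left, z up, the work surface at z = 0. Lengths are in m, angles in rad, forces in N, time in s.
With the tool pointing down it reaches from about 0.4 to 0.85 m from the base axis. Payload 10.4 kg.
Tool frame: the origin (TCP) lies midway between the tips of the shut fingers; the grasp point (between the pads) lies r.hold_point_z behind it (r.hold_point_z is the distance from the TCP to the grasp point, in m); x points along the fingers, z is the direction in which the jaws open and shut, and the axes are right-handed (so a half turn about x gives the same grasp; the last joint's range is limited). The gripper opens to 85 mm and grips with 20 to 120 N. Pads are 22 mm wide; open, the fingers measure 114 mm over their backs; the gripper's body (76 mm by 85 mm) begins 54 mm behind the grasp point. The pads swing forward as they close: fully open they stand 13 mm farther back than shut.
Start: joints at [-1.346, 0.332, -0.065, 1.46, 0.022, 1.35, -0.088], TCP at [0.153, 0.606, 0.231] pointing down, gripper open.
Joint ranges: [-2.6, 2.6], [-0.5, 2.12], [-1.47, 1.34], [0.16, 2.42], [-1.27, 4.41], [0.06, 2.06], [-2.6, 2.6]. Speed limits (rad/s): [2.22, 2.22, 2.79, 2.79, 3.14, 3.14, 3.14].

## Interface

Orientations are given as a 3x3 rotation matrix whose columns are the frame's x, y, z axes.
In Python, from rig import r gives the robot as it stands.
- The arm moves only by the tool drive_tool, never from a script. Its argument "commands" is a list of rows, each a list of 3 entries, a list of its own where there are three numbers: the shift along the tool's x, y, z in m, then the turn, a rotation vector about the tool's x, y, z in rad, then the gripper command: -1 is fully open, 1 is shut, values between are in proportion. A call has exactly 10 rows; each row is the pose to reach, as a shift and turn from the pose commanded when the call began, along the tool's axes at that moment; what a row does not reach only later rows make up. A row lasts 1/10 s, in which the tool goes at most 50 mm and 8.59 degrees, less where a joint would pass 70% of its speed; a pose out of reach is approached as far as the arm can. A call with a gripper value outside its range is refused whole. The fingers move at their own pace and stop on an object; "force" is the grip in N (left out, the last holds). Time passes only in rows, so rows that repeat a pose let the fingers close, or fill a call up. It gives the time, the measured TCP pose, the force and the opening at its end, in the units of the state.
- r.sense(): the state, without advancing time (a new reading comes with each control period).
- r.read_camera(name): name is "scene" or "top"; returns the picture (400x640x3 uint8, red, green, blue); there is no depth.
- r.camera_model(name): a dict with "fx", "fy", "cx", "cy" (pixels), "view" (4x4, takes a point from world to camera coordinates). Camera axes: x right, y up, looking along -z (the intrinsics and any distortion apply to the point x, -y, -z); pixel columns grow to the right and rows downward; lengths in m; the calibration is good to about 2 mm. A picture is of the moment at which its call begins. camera_model takes no time and is no camera call.
- r.hand_in(): hands the job in, once; it reports no verdict.
The state is a dict: "time_s": time; "joint_pos": joint angles; "joint_velocities": joint speeds; "joint_efforts": joint torques, N m; "tcp_pos": TCP position; "tool_rot": TCP orientation; "force": force on the tool from outside, world axes, zero at the start; "torque": the same for the moment, N m; "finger_gap": opening from 0.0 (shut) to 1.0 (fully open).
Only numpy, scipy, OpenCV 4.12 (cv2) and the standard library are available. Lean on these libraries where they do the work, as an engineer would, in place of code of your own. Each camera call takes 0.05 s, during which the arm holds its last target.

## Task

With the fingertips, push the test cartridge along its track into the bench press until it is fully home against the stop, sliding it, never lifting it. Then reach down through the window in the top of the guard without touching the guard, press the lever pad fully down, and finish the program while still holding it down. Leave the other things on the worktop where they stand.

Things in the scene. Friction and masses are not known exactly. Their poses are not given: they have to be found in the camera images.
- press: Fixed bench press. Bare-metal base 104 (x) x 118 (y) x 12 mm; a feed tongue 48 mm wide continues it to y = +136 mm. Origin: centre of the base, on the worktop; z up, -x towards the robot (yaw -0.05 to 0.25 rad), +y along the tongue, out of the guard. Two rails (tops 17 mm above the worktop, 31 mm apart) guide the cartridge along y; a steel stop faces +y at y = -11 mm.
- guard: Grey sheet-metal guard box over the press base; fingers and arm must not touch it. Origin and axes as the press. Outside 100 (x) x 114 (y) mm, top 75 mm above the worktop; sides closed but for a port 42 mm wide, 26 mm high in the +y side, where the cartridge slides in. A tall machine's front stands some 70 mm behind the press's origin, another one to its left beyond y = 0.25 m.
- guard_window (a point): Centre of the rectangular window in the guard's top, level with the top face (75 mm above the worktop). The window is open 76 mm along the press's x and 90 mm along its y; the rim around it is 12 mm wide and 4 mm thick.
- lever_pad (a point): Centre of the top face of the lever's black pad (34 mm along x, 38 mm along y), below the window and 6 mm to -x of its centre; 63 mm above the worktop at rest, about 44 mm fully down; moves with the lever. The hinge axis runs along the press's y, 46 mm to +x of the pad centre, 60 mm above the worktop, under the guard's back rim.
- lever (a joint): Lever angle in rad: 0 at rest (up), 0.42 fully down against its end. A spring returns it when let go; the push at the pad grows from about 2.5 N to about 7 N fully down.
- cartridge: Loose flat white cartridge 28 (x) x 110 (y) x 18 mm, 60 g, on the press's track (top 30 mm above the worktop), long axis along the press's y. Origin: centre of underside. Starts 25 to 45 mm short of home. Push its outer (+y) end to the press's -y. Home: inner end on the stop, origin at y = +44 mm in the press's frame, outer 42 mm still out of the guard.
- timer: White bench timer 66 x 62 x 22 mm, on the worktop on the press's -y side. Origin: centre of underside. Leave alone.
- dropper: Dropper bottle, 37 mm across, 100 mm tall, beyond the timer. Origin: centre of underside. Leave alone.
- eraser: Eraser 21 x 42 x 12 mm lying beside the far side of the feed tongue. Origin: centre of underside. Leave alone.
- petri_dish: Closed clear petri dish, 61 mm across, 14 mm tall, on the worktop to the left, beyond the tongue's end. Origin: centre of underside. Leave alone.

How it is judged:
By the outcome, as a careful person would: the job done as asked, in the order asked, and still so for the second after the job is handed in, while the arm keeps its last pose, push and grip.
It also fails if it takes over 48 s, if anything falls off the work surface, if the arm or the gripper's body presses on something with over 40 N, if the wrist force passes 120 N, or if a joint passes its speed limit or range.

## Working session

There is one attempt and no reset: what is moved stays moved. The work goes in short steps, Python scripts to look and compute and a tool call to move; the robot and the scene stay as the last step left them, time stands still between calls to the robot, and variables do not carry over. Pictures are saved under pics/ and viewed, and the job is handed in when it is done.

Besides the shell and the picture viewer there is one more tool, called after "Emit:" as name([rows], argument=value, ...), one row to a line, values as JSON. drive_tool: Moves the arm, as the interface text tells. Its arguments: {"type":"object","properties":{"commands":{"type":"array"},"force":{"type":"number"}},"required":["commands"]}

```bash
ls; mkdir -p pics
python3 - <<'E'
from rig import r
import cv2, numpy as np
np.set_printoptions(precision=4,suppress=True)
for n in ("scene","top"):
    im=r.read_camera(n); cv2.imwrite(f"pics/{n}0.png",im[:,:,::-1]); m=r.camera_model(n); print(n,m)
s=r.sense()
for k in s: print(k,s[k])
print(r.hold_point_z)
E
```

```text
pics
scene {'fx': 433.8237863736836, 'fy': 433.8237863736836, 'cx': 314.37446220599116, 'cy': 197.24516219550185, 'view': array([[ 0.6035, -0.7972, -0.0181, -0.3316],
       [ 0.593 ,  0.4335,  0.6785, -0.316 ],
       [-0.5331, -0.4202,  0.7343, -0.9144],
       [ 0.    ,  0.    ,  0.    ,  1.    ]])}
top {'fx': 407.5280859375289, 'fy': 407.5280859375289, 'cx': 319.83550426578006, 'cy': 201.9786458679198, 'view': array([[-0.0041, -0.9992,  0.0393, -0.0528],
       [ 0.9987, -0.002 ,  0.0511, -0.5019],
       [-0.051 ,  0.0394,  0.9979, -0.9854],
       [ 0.    ,  0.    ,  0.    ,  1.    ]])}
time_s 0.1
joint_pos [-1.3456  0.3328 -0.0647  1.4609  0.0216  1.3499 -0.0885]
joint_velocities [-0.0002 -0.0026  0.0017 -0.0028  0.001  -0.0012  0.0001]
joint_efforts [  0.0008 -62.6748   0.0487 -39.2433   0.0162   0.0068  -0.    ]
tcp_pos [0.1532 0.6056 0.2306]
tool_rot [[-0.0003 -0.9695  0.2452]
 [-0.0012  0.2452  0.9695]
 [-1.     -0.     -0.0012]]
force [ 0.096  -0.4508  0.4806]
torque [ 0.057  -0.0251  0.0443]
finger_gap 1.001554922259675
0.0187
```

View pics/scene0.png

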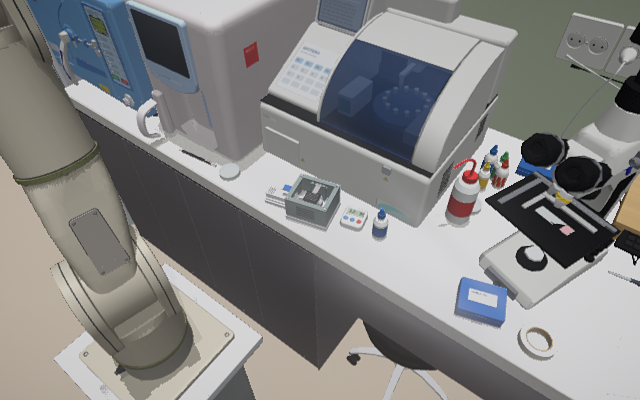

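View pics/top0.png

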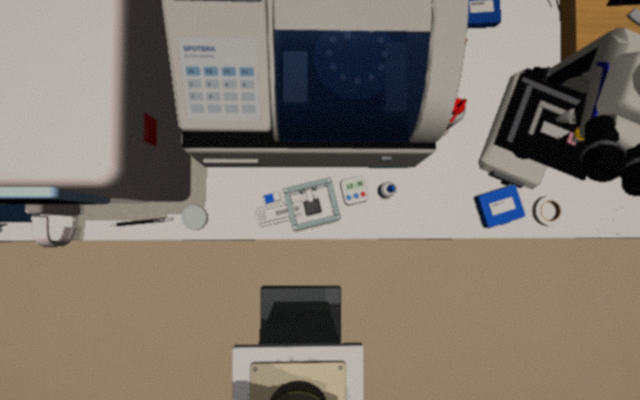

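Run:
```python
import cv2
a=cv2.imread("pics/scene0.png")[165:245,210:410]; b=cv2.imread("pics/top0.png")[160:245,170:410]
cv2.imwrite("pics/sz.png",cv2.resize(a,None,fx=4,fy=4,interpolation=cv2.INTER_CUBIC))
cv2.imwrite("pics/tz.png",cv2.resize(b[:,60:260],None,fx=4,fy=4,interpolation=cv2.INTER_CUBIC))
```

```text
(no output)
```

View pics/sz.png

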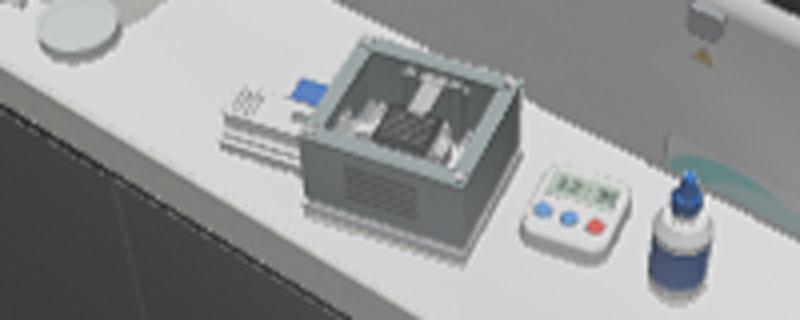

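View pics/tz.png

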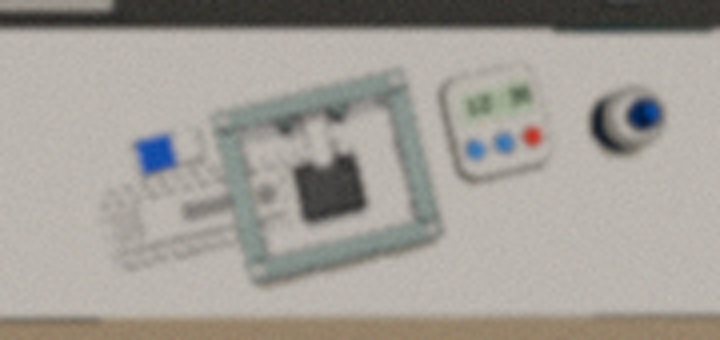

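```bash
cat > h.py <<'E'
from rig import r
import numpy as np, cv2
from scipy.optimize import least_squares
np.set_printoptions(precision=4,suppress=True)
def proj(n,P):
    m=r.camera_model(n); P=np.atleast_2d(P); c=P@m['view'][:3,:3].T+m['view'][:3,3]
    return np.c_[m['fx']*c[:,0]/-c[:,2]+m['cx'], m['fy']*-c[:,1]/-c[:,2]+m['cy']]
def back(n,uv,z):
    m=r.camera_model(n); uv=np.atleast_2d(uv).astype(float)
    d=np.c_[(uv[:,0]-m['cx'])/m['fx'],-(uv[:,1]-m['cy'])/m['fy'],-np.ones(len(uv))]
    R=m['view'][:3,:3]; o=-R.T@m['view'][:3,3]; d=d@R
    return o+d*((z-o[2])/d[:,2])[:,None]
def pw(p,L):
    c,s=np.cos(p[2]),np.sin(p[2]); L=np.atleast_2d(L).astype(float)
    return np.c_[p[0]+c*L[:,0]-s*L[:,1],p[1]+s*L[:,0]+c*L[:,1],L[:,2]]
def loc(p,W):
    c,s=np.cos(p[2]),np.sin(p[2]); W=np.atleast_2d(W); d=W[:,:2]-np.array(p[:2])
    return np.c_[c*d[:,0]+s*d[:,1],-s*d[:,0]+c*d[:,1],W[:,2]]
def z2p(zp,o): return (np.array(zp,float)+.5)/4-.5+np.array(o)
E
python3 - <<'E'
from h import *
# LB,RB,RF,LF : local (+x,+y),(+x,-y),(-x,-y),(-x,+y)
L=np.array([[.05,.057,.075],[.05,-.057,.075],[-.05,-.057,.075],[-.05,.057,.075]])
t=z2p([(215,117),(402,70),(440,235),(255,282)],(230,160))
s=z2p([(367,40),(522,85),(462,185),(302,130)],(210,165))
for nm,use in (("t",[("top",t)]),("s",[("scene",s)]),("ts",[("top",t),("scene",s)])):
    f=lambda p: np.concatenate([(proj(n,pw(p,L))-uv).ravel() for n,uv in use])
    q=least_squares(f,[.6,0,.2]); print(nm,q.x,q.fun.round(1))
p=q.x
for n,o,uvs in (("top",(230,160),{"cart outer top":(122,222),"tongue outer":(112,205),"pad":(332,190)}),("scene",(210,165),{})):
    for k,v in uvs.items():
        print(k,[loc(p,back(n,z2p(v,o),z)) for z in (.012,.030,.063)])
# overlay
for n,pic in (("top","top0"),("scene","scene0")):
    im=cv2.imread(f"pics/{pic}.png")
    o=(230,160) if n=="top" else (210,165)
    im=cv2.resize(im[o[1]:o[1]+85,o[0]:o[0]+190],None,fx=4,fy=4,interpolation=cv2.INTER_CUBIC)
    def poly(Ls,c):
        uv=(proj(n,pw(p,Ls))-np.array(o)+.5)*4-.5
        cv2.polylines(im,[uv.round().astype(int)],True,c,1)
    poly(L,(0,0,255)); 
    poly(np.array([[.052,.059,.012],[.052,-.059,.012],[-.052,-.059,.012],[-.052,.059,.012]]),(255,0,255))
    poly(np.array([[.024,.059,.012],[.024,.136,.012],[-.024,.136,.012],[-.024,.059,.012]]),(255,0,0))
    poly(np.array([[.011,.019,.063],[.011,-.019,.063],[-.023,-.019,.063],[-.023,.019,.063]]),(0,255,0))
    for d in (.025,.045):
        y=.099+d; poly(np.array([[.014,.06,.03],[.014,y,.03],[-.014,y,.03],[-.014,.06,.03]]),(0,160,255))
    cv2.imwrite(f"pics/ov_{n}.png",im)
E
```

```text
t [ 0.495  -0.0332  0.2383] [-1.  -0.5  0.3 -0.4  1.3  0.4 -0.7  0.6]
s [ 0.4978 -0.0359  0.2154] [ 0.  -1.8  0.8 -0.7  0.2  1.1 -1.1  1. ]
ts [ 0.4962 -0.0345  0.23  ] [-0.3 -1.3  1.1 -0.8  1.7  0.1 -0.3 -0.1 -1.2 -1.5 -0.1 -0.8 -0.2  1.1
 -1.8  1.4]
cart outer top [array([[0.0032, 0.1285, 0.012 ]]), array([[0.0024, 0.1268, 0.03  ]]), array([[0.001 , 0.1235, 0.063 ]])]
tongue outer [array([[0.0147, 0.1321, 0.012 ]]), array([[0.0137, 0.1303, 0.03  ]]), array([[0.0119, 0.1269, 0.063 ]])]
pad [array([[-0.0073, -0.0006,  0.012 ]]), array([[-0.0079, -0.    ,  0.03  ]]), array([[-0.009,  0.001,  0.063]])]
```

View pics/ov_top.png

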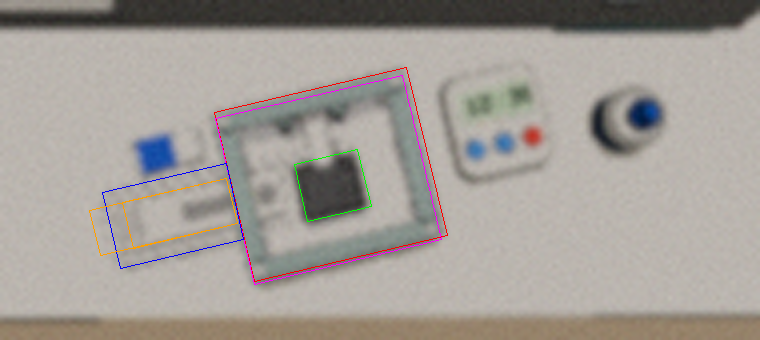

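View pics/ov_scene.png

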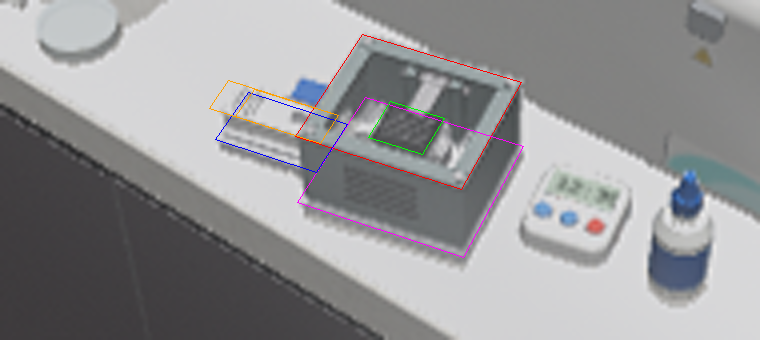

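```bash
cat >> h.py <<'E'
from scipy.spatial.transform import Rotation as Ro
P=[.4962,-.0345,.23]
def Rt(yaw):
    z=np.array([-np.sin(yaw),np.cos(yaw),0]); x=np.array([0,0,-1.]); return np.c_[x,np.cross(z,x),z]
def plan(lx,ly,z,p=P):
    s=r.sense(); R=s['tool_rot']; w=pw(p,[lx,ly,z])[0]
    print("t",s['time_s'],"tcp",s['tcp_pos'],"local",loc(p,s['tcp_pos']),"F",s['force'],"gap",s['finger_gap'])
    print("target",w,"shift",R.T@(w-s['tcp_pos']),"turn",Ro.from_matrix(R.T@Rt(p[2])).as_rotvec())
E
python3 - <<'E'
from h import *
plan(-.0,.175,.12)
print(back("top",[(205,190),(150,190),(60,190),(60,240),(300,168),(195,217),(250,240)],0.0))
print(r.sense()['joint_pos'])
E
```

```text
t 0.1 tcp [0.1532 0.6056 0.2306] local [[-0.1881  0.7014  0.2306]] F [ 0.096  -0.4508  0.4806] gap 1.001554922259675
target [0.4563 0.1359 0.12  ] shift [ 0.1111 -0.409  -0.3809] turn [-0.4777 -0.0012 -0.0003]
[[ 0.5325  0.228   0.    ]
 [ 0.5327  0.3613  0.    ]
 [ 0.5328  0.5766  0.    ]
 [ 0.4118  0.5732  0.    ]
 [ 0.5873 -0.0058  0.    ]
 [ 0.4662  0.2516  0.    ]
 [ 0.4092  0.1172  0.    ]]
[-1.3456  0.3328 -0.0647  1.4609  0.0216  1.3499 -0.0885]
```

Emit:
drive_tool([
  [[0,-0.02,-0.018],[-0.03,0,0],1],
  [[0,-0.05,-0.046],[-0.07,0,0],1],
  [[0,-0.08,-0.075],[-0.11,0,0],1],
  [[0,-0.11,-0.104],[-0.15,0,0],1],
  [[0,-0.14,-0.132],[-0.19,0,0],1],
  [[0,-0.17,-0.16],[-0.23,0,0],1],
  [[0,-0.2,-0.188],[-0.27,0,0],1],
  [[0,-0.23,-0.216],[-0.31,0,0],1],
  [[0,-0.25,-0.235],[-0.34,0,0],1],
  [[0,-0.26,-0.244],[-0.35,0,0],1],
], force=60)

```text
time_s: 1.1
tcp_pos: [0.3469, 0.3029, 0.2312]
tool_rot: [[-0.0, -0.995, -0.1], [-0.0, -0.1, 0.995], [-1.0, 0.0, -0.0]]
force: [0.3, 0.4, -1.1]
finger_gap: 0.002
```

```bash
python3 -c "
from h import *
plan(0,.185,.12)"
```

```text
t 1.1 tcp [0.3469 0.3029 0.2312] local [[-0.0684  0.3626  0.2312]] F [ 0.2875  0.4475 -1.078 ] gap 0.002451784090381472
target [0.454  0.1456 0.12  ] shift [ 0.1112 -0.0909 -0.1672] turn [-0.1301 -0.0003 -0.0001]
```

Emit:
drive_tool([
  [[0.006,-0.01,-0.018],[-0.02,0,0],1],
  [[0.018,-0.021,-0.038],[-0.04,0,0],1],
  [[0.034,-0.032,-0.058],[-0.06,0,0],1],
  [[0.05,-0.043,-0.08],[-0.08,0,0],1],
  [[0.066,-0.055,-0.101],[-0.1,0,0],1],
  [[0.08,-0.066,-0.122],[-0.11,0,0],1],
  [[0.094,-0.077,-0.142],[-0.12,0,0],1],
  [[0.105,-0.086,-0.158],[-0.13,0,0],1],
  [[0.111,-0.091,-0.167],[-0.13,0,0],1],
  [[0.111,-0.091,-0.167],[-0.13,0,0],1],
])

```text
time_s: 2.1
tcp_pos: [0.453, 0.1476, 0.1195]
tool_rot: [[-0.001, -0.974, -0.228], [-0.001, -0.228, 0.974], [-1.0, 0.001, -0.001]]
force: [0.3, 1.3, 0.9]
finger_gap: 0.001
```

Run:
```python
from h import *
plan(0,.185,.023)
for n in ("top","scene"):
    im=r.read_camera(n)[:,:,::-1]
    o=(200,120) if n=="top" else (210,130)
    s=proj(n,r.sense()['tcp_pos'])[0]; print(n,s)
    cv2.imwrite(f"pics/b_{n}.png",cv2.resize(im[o[1]:o[1]+130,o[0]:o[0]+190],None,fx=4,fy=4,interpolation=cv2.INTER_CUBIC))
```

```text
t 2.1 tcp [0.453  0.1476 0.1195] local [[-0.0005  0.1871  0.1195]] F [0.29   1.2539 0.8725] gap 0.000909225210871648
target [0.454  0.1456 0.023 ] shift [ 0.0965 -0.0007 -0.0021] turn [-0.0001 -0.0007 -0.0015]
top [228.1389 222.1913]
scene [245.3821 159.2066]
```

View pics/b_top.png

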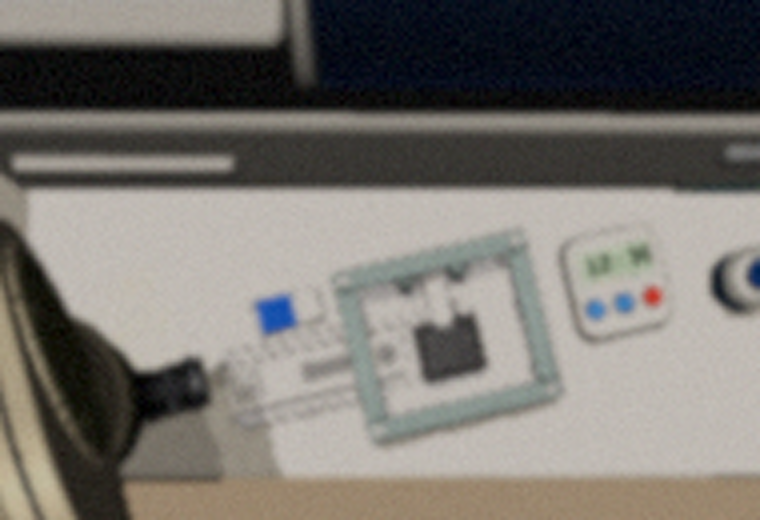

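View pics/b_scene.png

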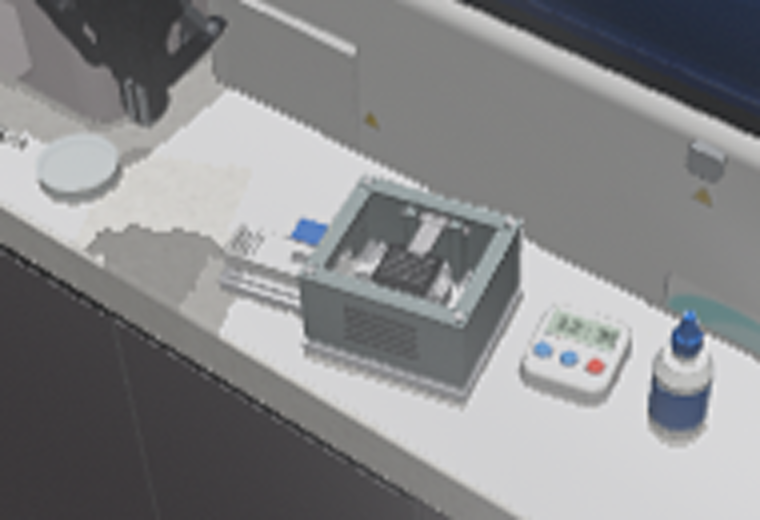

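Run:
```python
from h import *
s=r.sense(); t=s['tcp_pos']; R=s['tool_rot']
for d in (.03,.04,.045,.05,.055,.06,.065):
  for h in (.03,.04,.05,.06,.07,.08):
    w=t-R[:,2]*d-R[:,0]*h
    print(d,h,(proj("scene",w)[0]-(210,130))*4,(proj("top",w)[0]-(200,120))*4)
```

```text
0.03 0.03 [176.3207  93.9838] [156.7496 395.3282]
0.03 0.04 [174.4179  82.0261] [153.7    395.1339]
0.03 0.05 [172.4894  69.9065] [150.5773 394.9349]
0.03 0.06 [170.5346  57.6216] [147.3791 394.7312]
0.03 0.07 [168.553   45.1682] [144.1024 394.5224]
0.03 0.08 [166.544   32.5426] [140.7444 394.3084]
0.04 0.03 [190.167   98.0461] [175.4729 390.863 ]
0.04 0.04 [188.3526  86.0844] [172.6464 390.6161]
0.04 0.05 [186.5136  73.9603] [169.7522 390.3632]
0.04 0.06 [184.6494  61.6705] [166.788  390.1043]
0.04 0.07 [182.7596  49.2115] [163.7511 389.8389]
0.04 0.08 [180.8436  36.58  ] [160.6389 389.567 ]
0.045 0.03 [197.1172 100.0852] [184.8263 388.6324]
0.045 0.04 [195.3474  88.1215] [182.1111 388.3592]
0.045 0.05 [193.5535  75.9952] [179.3309 388.0795]
0.045 0.06 [191.735  63.703] [176.4835 387.7929]
0.045 0.07 [189.8915  51.2413] [173.5663 387.4994]
0.045 0.08 [188.0224  38.6068] [170.5768 387.1986]
0.05 0.03 [204.0857 102.1296] [194.1742 386.4032]
0.05 0.04 [202.3606  90.164 ] [191.5702 386.1037]
0.05 0.05 [200.612   78.0356] [188.9039 385.7971]
0.05 0.06 [198.8395  65.7409] [186.1731 385.48
[... 313 characters left out ...]
 0.07 [204.2128  55.3173] [193.1786 382.8246]
0.055 0.08 [202.4383  42.6769] [190.434 382.466]
0.06 0.03 [218.0773 106.2345] [212.8534 381.9486]
0.06 0.04 [216.4425  94.2652] [210.4714 381.5967]
0.06 0.05 [214.7854  82.1325] [208.0325 381.2364]
0.06 0.06 [213.1055  69.8331] [205.5346 380.8674]
0.06 0.07 [211.4024  57.3636] [202.9756 380.4894]
0.06 0.08 [209.6755  44.7203] [200.3532 380.102 ]
0.065 0.03 [225.1006 108.295 ] [222.1847 379.7232]
0.065 0.04 [223.5113  96.3239] [219.9135 379.3452]
0.065 0.05 [221.9003  84.1892] [217.5881 378.9581]
0.065 0.06 [220.2672  71.8875] [215.2064 378.5617]
0.065 0.07 [218.6114  59.4153] [212.7665 378.1556]
0.065 0.08 [216.9325  46.7692] [210.2662 377.7395]
```

Emit:
drive_tool([
  [[0.012,0,0],[0,0,0],1],
  [[0.028,0,0],[0,0,0],1],
  [[0.045,0,0],[0,0,0],1],
  [[0.062,0,0],[0,0,0],1],
  [[0.076,0,0],[0,0,0],1],
  [[0.086,0,0],[0,0,0],1],
  [[0.093,0,0],[0,0,0],1],
  [[0.097,0,0],[0,0,0],1],
  [[0.097,0,0],[0,0,0],1],
  [[0.097,0,0],[0,0,0],1],
])

```text
time_s: 3.2
tcp_pos: [0.4533, 0.149, 0.0237]
tool_rot: [[0.001, -0.973, -0.23], [0.0, -0.23, 0.973], [-1.0, -0.001, 0.0]]
force: [-0.3, 0.1, -0.6]
finger_gap: -0.002
```

Run:
```python
from h import *
plan(0,.14,.022)
for n in ("top","scene"):
    im=r.read_camera(n)[:,:,::-1]
    o=(200,120) if n=="top" else (210,130)
    s=proj(n,r.sense()['tcp_pos'])[0]; print(n,s,(s-o)*4)
    cv2.imwrite(f"pics/c_{n}.png",cv2.resize(im[o[1]:o[1]+130,o[0]:o[0]+190],None,fx=4,fy=4,interpolation=cv2.INTER_CUBIC))
```

```text
t 3.2 tcp [0.4533 0.149  0.0237] local [[0.0001 0.1884 0.0237]] F [-0.2663  0.1231 -0.5907] gap -0.0024162517465826316
target [0.4643 0.1018 0.022 ] shift [ 0.0017  0.0002 -0.0484] turn [0.0023 0.0003 0.0006]
top [235.4862 222.018 ] [141.9447 408.0718]
scene [250.384  185.1244] [161.5358 220.4975]
```

View pics/c_scene.png

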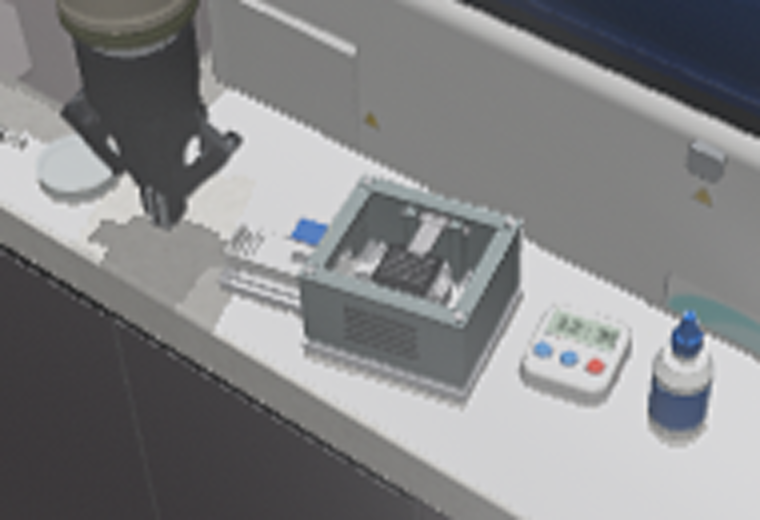

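View pics/c_top.png

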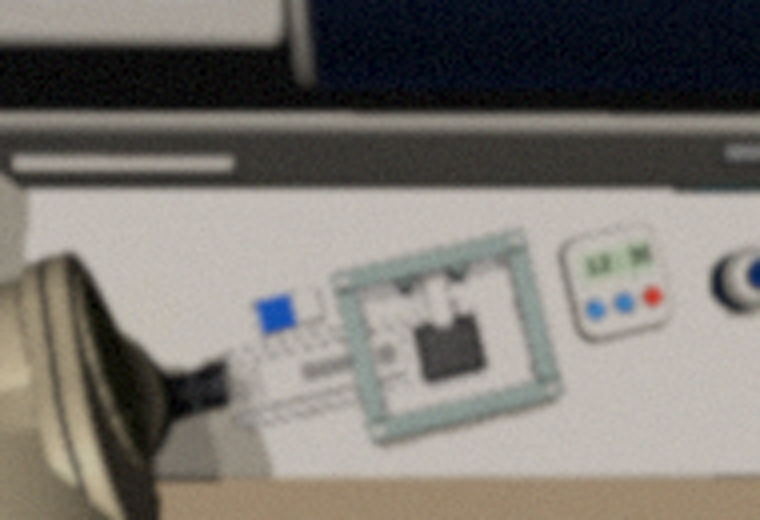

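Emit:
drive_tool([
  [[0.001,0,-0.005],[0,0,0],1],
  [[0.001,0,-0.012],[0,0,0],1],
  [[0.001,0,-0.02],[0,0,0],1],
  [[0.001,0,-0.028],[0,0,0],1],
  [[0.001,0,-0.035],[0,0,0],1],
  [[0.001,0,-0.041],[0,0,0],1],
  [[0.001,0,-0.047],[0,0,0],1],
  [[0.001,0,-0.053],[0,0,0],1],
  [[0.001,0,-0.058],[0,0,0],1],
  [[0.001,0,-0.06],[0,0,0],1],
])

```text
time_s: 4.3
tcp_pos: [0.467, 0.0899, 0.0223]
tool_rot: [[0.0, -0.973, -0.23], [-0.0, -0.23, 0.973], [-1.0, 0.0, -0.0]]
force: [-0.3, 0.2, 0.1]
finger_gap: 0.004
```

```bash
cat > look.py <<'E'
from h import *
import sys
plan(0,.1135,.022)
for n in ("top","scene"):
    im=r.read_camera(n)[:,:,::-1]
    o=(220,150) if n=="top" else (210,150)
    s=proj(n,r.sense()['tcp_pos'])[0]; print(n,(s-o)*6)
    cv2.imwrite(f"pics/{sys.argv[1]}_{n}.png",cv2.resize(im[o[1]:o[1]+90,o[0]:o[0]+130],None,fx=6,fy=6,interpolation=cv2.INTER_CUBIC))
E
python3 look.py d
```

```text
t 4.3 tcp [0.467  0.0899 0.0223] local [[-0.0001  0.1277  0.0223]] F [-0.306   0.2216  0.1315] gap 0.004354439607719755
target [0.4703 0.076  0.022 ] shift [ 0.0003 -0.0001 -0.0142] turn [ 0.0017 -0.     -0.    ]
top [242.0351 397.7538]
scene [358.0676 250.3133]
```

View pics/d_scene.png

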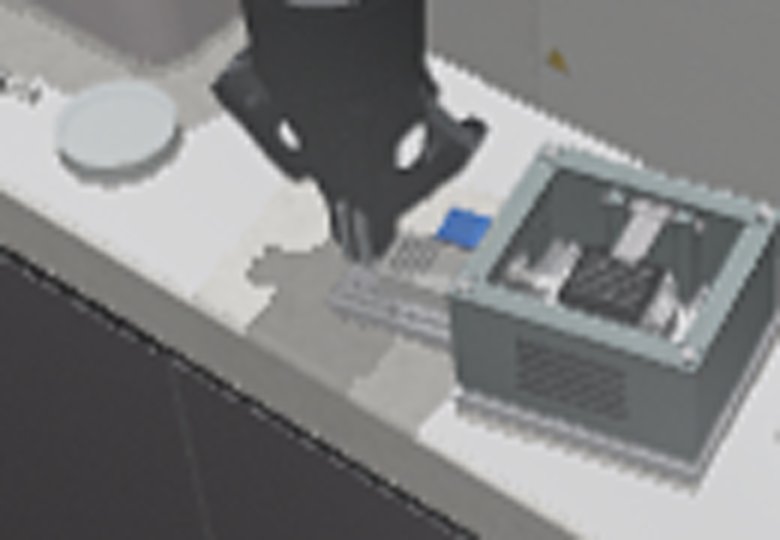

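View pics/d_top.png

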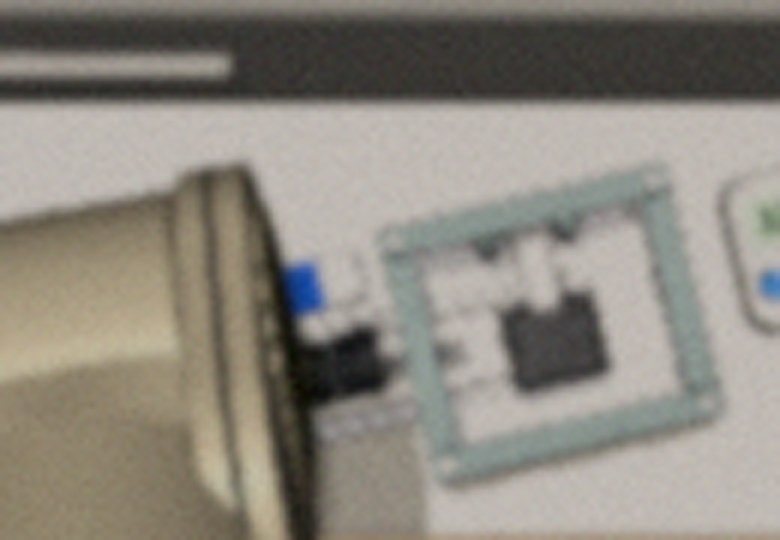

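Emit:
drive_tool([
  [[0,0,-0.001],[0,0,0],1],
  [[0,0,-0.002],[0,0,0],1],
  [[0,0,-0.003],[0,0,0],1],
  [[0,0,-0.004],[0,0,0],1],
  [[0,0,-0.005],[0,0,0],1],
  [[0,0,-0.006],[0,0,0],1],
  [[0,0,-0.007],[0,0,0],1],
  [[0,0,-0.008],[0,0,0],1],
  [[0,0,-0.009],[0,0,0],1],
  [[0,0,-0.01],[0,0,0],1],
])

```text
time_s: 5.4
tcp_pos: [0.4692, 0.0806, 0.0223]
tool_rot: [[-0.0, -0.973, -0.23], [0.0, -0.23, 0.973], [-1.0, -0.0, 0.0]]
force: [0.3, -0.3, -0.1]
finger_gap: 0.001
```

```bash
python3 -c "
from h import *
plan(0,.1135,.022)"
```

```text
t 5.4 tcp [0.4692 0.0806 0.0223] local [[-0.0001  0.1182  0.0223]] F [ 0.299  -0.3449 -0.0747] gap 0.001041483210413431
target [0.4703 0.076  0.022 ] shift [ 0.0003 -0.     -0.0047] turn [0.0022 0.0001 0.    ]
```

Force is still nil, so I'll continue in small steps.

Emit:
drive_tool([
  [[0,0,-0.0005],[0,0,0],1],
  [[0,0,-0.001],[0,0,0],1],
  [[0,0,-0.0015],[0,0,0],1],
  [[0,0,-0.002],[0,0,0],1],
  [[0,0,-0.0025],[0,0,0],1],
  [[0,0,-0.003],[0,0,0],1],
  [[0,0,-0.0035],[0,0,0],1],
  [[0,0,-0.004],[0,0,0],1],
  [[0,0,-0.004],[0,0,0],1],
  [[0,0,-0.004],[0,0,0],1],
])

```text
time_s: 6.4
tcp_pos: [0.4701, 0.0767, 0.0223]
tool_rot: [[0.0, -0.973, -0.23], [0.0, -0.23, 0.973], [-1.0, -0.0, 0.0]]
force: [0.7, 0.2, -0.4]
finger_gap: 0.001
```

Emit:
drive_tool([
  [[0,0,-0.0005],[0,0,0],1],
  [[0,0,-0.001],[0,0,0],1],
  [[0,0,-0.0015],[0,0,0],1],
  [[0,0,-0.002],[0,0,0],1],
  [[0,0,-0.002],[0,0,0],1],
  [[0,0,-0.002],[0,0,0],1],
  [[0,0,-0.002],[0,0,0],1],
  [[0,0,-0.002],[0,0,0],1],
  [[0,0,-0.002],[0,0,0],1],
  [[0,0,-0.002],[0,0,0],1],
])

```text
time_s: 7.4
tcp_pos: [0.4705, 0.075, 0.0223]
tool_rot: [[-0.0, -0.973, -0.23], [0.0, -0.23, 0.973], [-1.0, 0.0, 0.0]]
force: [-1.2, 3.2, 0.1]
finger_gap: 0.0
```

```bash
python3 look.py e
```

```text
t 7.4 tcp [0.4705 0.075  0.0223] local [[-0.0001  0.1125  0.0223]] F [-1.1775  3.1832  0.0626] gap 0.00030617489196849964
target [0.4703 0.076  0.022 ] shift [ 0.0003 -0.0001  0.001 ] turn [ 0.0023  0.0003 -0.    ]
top [278.9929 388.9507]
scene [388.4164 259.9783]
```

View pics/e_scene.png

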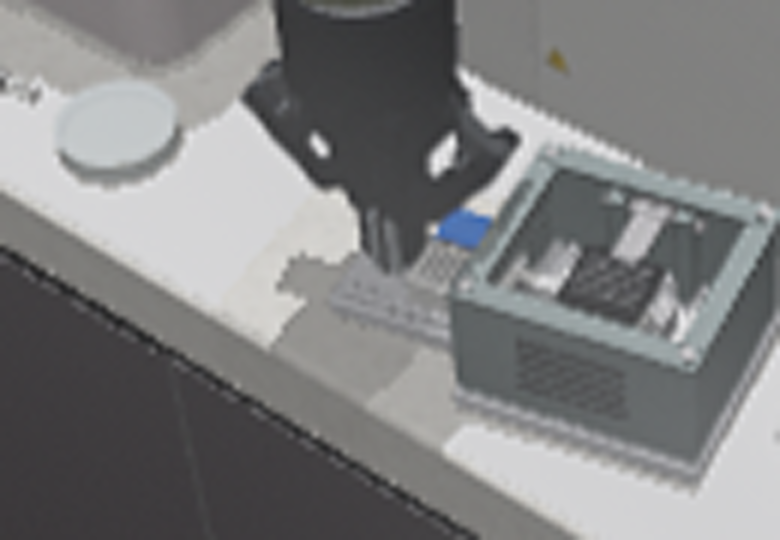

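Emit:
drive_tool([
  [[0,0,-0.0005],[0,0,0],1],
  [[0,0,-0.001],[0,0,0],1],
  [[0,0,-0.0015],[0,0,0],1],
  [[0,0,-0.002],[0,0,0],1],
  [[0,0,-0.002],[0,0,0],1],
  [[0,0,-0.002],[0,0,0],1],
  [[0,0,-0.002],[0,0,0],1],
  [[0,0,-0.002],[0,0,0],1],
  [[0,0,-0.002],[0,0,0],1],
  [[0,0,-0.002],[0,0,0],1],
])

```text
time_s: 8.5
tcp_pos: [0.4706, 0.0746, 0.0223]
tool_rot: [[-0.001, -0.973, -0.231], [0.002, -0.231, 0.973], [-1.0, 0.0, 0.002]]
force: [-3.0, 10.1, 0.2]
finger_gap: 0.003
```

Emit:
drive_tool([
  [[0,0,0.004],[0,0,0],1],
  [[0,0,0.01],[0,0,0],1],
  [[0,0,0.018],[0,0,0],1],
  [[0,0,0.022],[0,0,0],1],
  [[-0.015,0,0.022],[0,0,0],1],
  [[-0.04,0,0.022],[0,0,0],1],
  [[-0.07,0,0.022],[0,0,0],1],
  [[-0.1,0,0.022],[0,0,0],1],
  [[-0.12,0,0.022],[0,0,0],1],
  [[-0.12,0,0.022],[0,0,0],1],
])

```text
time_s: 9.5
tcp_pos: [0.4675, 0.0948, 0.145]
tool_rot: [[0.004, -0.973, -0.23], [0.002, -0.23, 0.973], [-1.0, -0.005, 0.001]]
force: [0.3, -0.1, -0.6]
finger_gap: 0.001
```

```bash
python3 look.py f; python3 -c "
from h import *
plan(-.009,0,.14)"
```

```text
t 9.5 tcp [0.4675 0.0948 0.145 ] local [[0.0016 0.1325 0.145 ]] F [ 0.3171 -0.0776 -0.6113] gap 0.0012628154063697742
target [0.4703 0.076  0.022 ] shift [ 0.123   0.0022 -0.0191] turn [0.0021 0.001  0.0048]
top [191.7637 393.2449]
scene [322.1549  51.8815]
t 9.6 tcp [0.4659 0.0944 0.1422] local [[-0.0001  0.1324  0.1422]] F [-0.659   0.0222  0.2275] gap -0.001064835580254277
target [ 0.4874 -0.0366  0.14  ] shift [ 0.0021  0.0092 -0.1324] turn [0.0024 0.0002 0.0005]
```

View pics/f_scene.png

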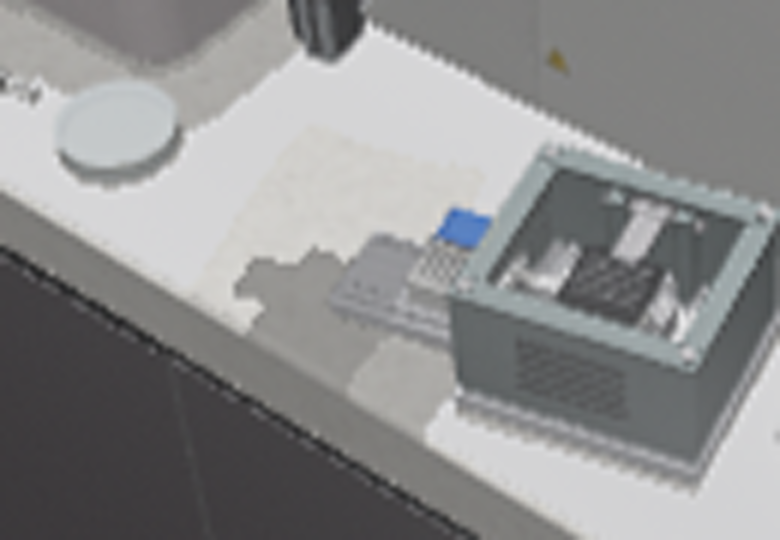

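View pics/f_top.png

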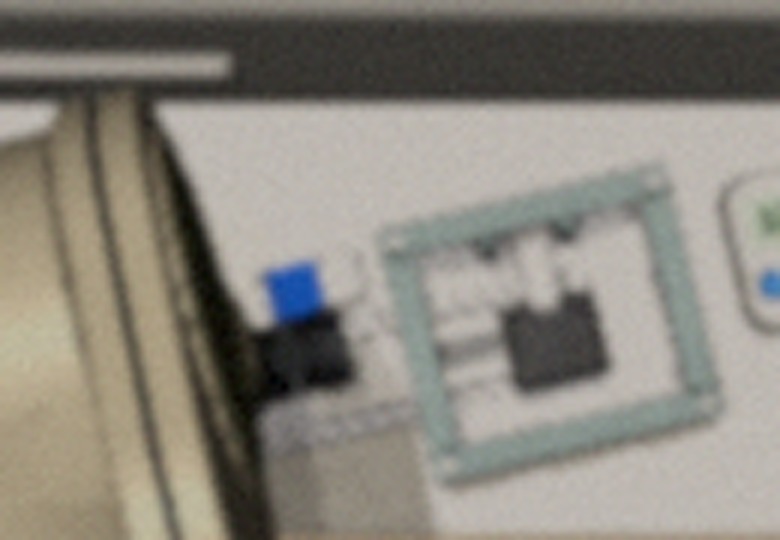

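Emit:
drive_tool([
  [[0,0.001,-0.008],[0,0,0],1],
  [[0,0.002,-0.022],[0,0,0],1],
  [[0,0.003,-0.04],[0,0,0],1],
  [[0,0.004,-0.058],[0,0,0],1],
  [[0,0.006,-0.076],[0,0,0],1],
  [[0,0.007,-0.094],[0,0,0],1],
  [[0,0.008,-0.11],[0,0,0],1],
  [[0,0.009,-0.122],[0,0,0],1],
  [[0,0.01,-0.13],[0,0,0],1],
  [[0,0.01,-0.132],[0,0,0],1],
])

```text
time_s: 10.6
tcp_pos: [0.4863, -0.0374, 0.1419]
tool_rot: [[-0.001, -0.973, -0.229], [-0.0, -0.229, 0.973], [-1.0, 0.001, -0.0]]
force: [0.3, 0.6, -0.2]
finger_gap: -0.003
```

```bash
python3 look.py g; python3 -c "
from h import *
plan(-.01,0,.09)
print((proj('scene',pw(P,[[.014,.099,.03],[-.014,.099,.03]]))-(210,150))*6)"
```

```text
t 10.6 tcp [ 0.4863 -0.0374  0.1419] local [[-0.0103 -0.0006  0.1419]] F [ 0.2861  0.5985 -0.1991] gap -0.003214157148315339
target [0.4703 0.076  0.022 ] shift [ 0.1198 -0.0105  0.1141] turn [ 0.001  -0.0001 -0.0008]
top [564.5113 336.3633]
scene [597.5823 152.3021]
t 10.7 tcp [ 0.4865 -0.0363  0.1421] local [[-0.0099  0.0004  0.1421]] F [0.3688 0.2897 0.1674] gap -0.004819016285359076
target [ 0.4865 -0.0368  0.09  ] shift [ 0.0521  0.0001 -0.0004] turn [ 0.0021  0.0002 -0.0003]
[[427.6465 236.0082]
 [399.2566 277.7089]]
```

View pics/g_scene.png

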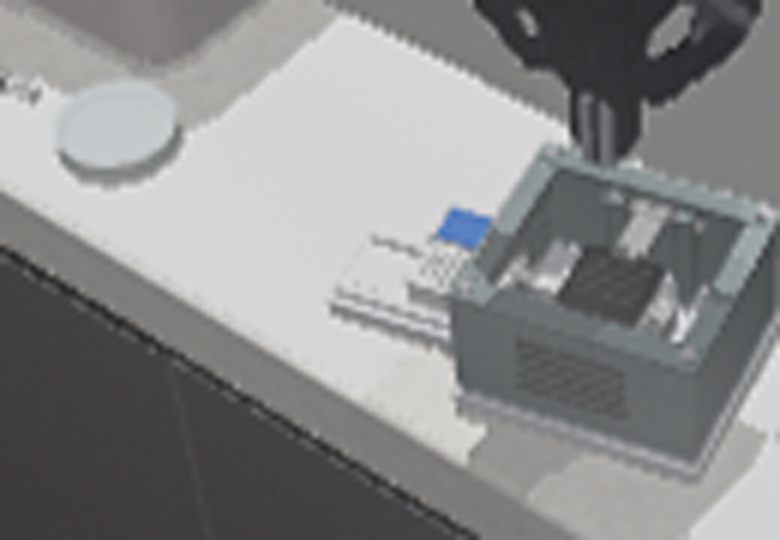

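View pics/g_top.png

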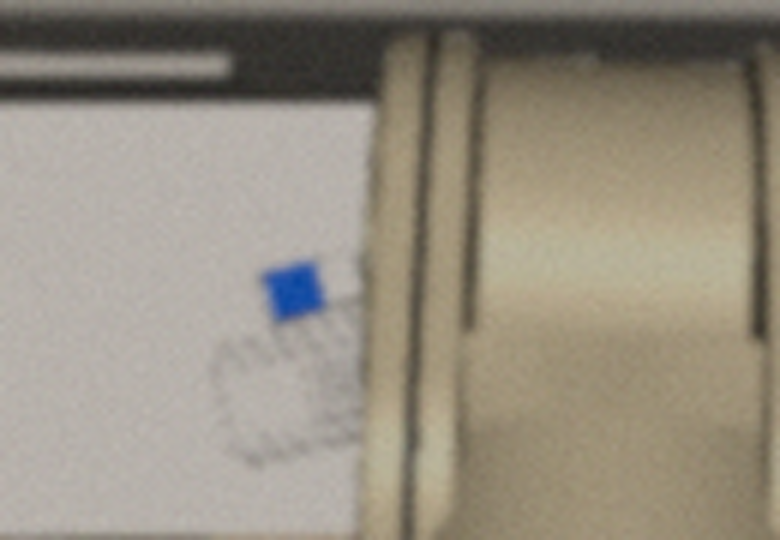

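Emit:
drive_tool([
  [[0.005,0,0],[0,0,0],1],
  [[0.012,0,0],[0,0,0],1],
  [[0.02,0,0],[0,0,0],1],
  [[0.028,0,0],[0,0,0],1],
  [[0.036,0,0],[0,0,0],1],
  [[0.043,0,0],[0,0,0],1],
  [[0.05,0,0],[0,0,0],1],
  [[0.055,0,0],[0,0,0],1],
  [[0.06,0,0],[0,0,0],1],
  [[0.062,0,0],[0,0,0],1],
])

```text
time_s: 11.7
tcp_pos: [0.4864, -0.0365, 0.0798]
tool_rot: [[-0.0, -0.973, -0.23], [-0.0, -0.23, 0.973], [-1.0, 0.0, 0.0]]
force: [-0.7, 0.3, 0.4]
finger_gap: 0.002
```

```bash
python3 look.py i; python3 -c "
from h import *
plan(-.01,0,.065)"
```

```text
t 11.7 tcp [ 0.4864 -0.0365  0.0798] local [[-0.01    0.0003  0.0798]] F [-0.749   0.2525  0.3626] gap 0.0022168852711178647
target [0.4703 0.076  0.022 ] shift [ 0.0578 -0.0102  0.1132] turn [ 0.0022  0.0001 -0.0004]
top [559.0939 343.2259]
scene [601.712  257.4227]
t 11.8 tcp [ 0.4865 -0.0365  0.0801] local [[-0.0099  0.0003  0.0801]] F [ 0.6214  0.2212 -0.0121] gap -0.0006982000802799506
target [ 0.4865 -0.0368  0.065 ] shift [ 0.0151  0.0001 -0.0003] turn [ 0.0021  0.     -0.0003]
```

View pics/i_scene.png

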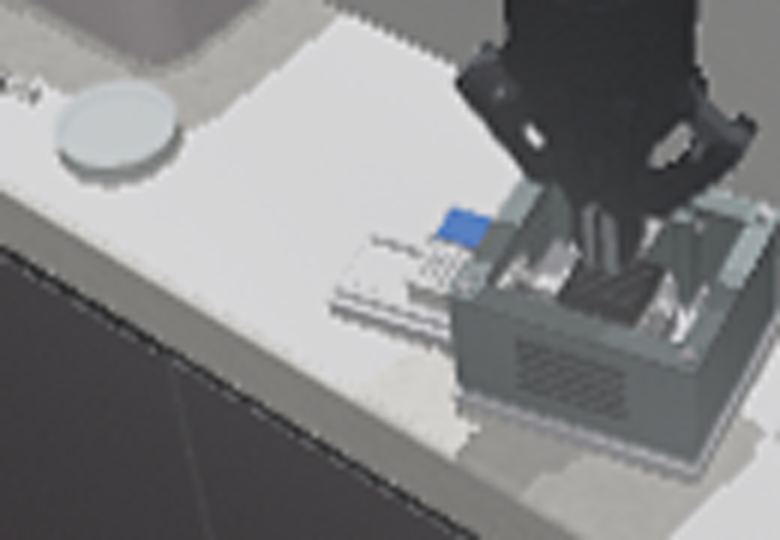

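Emit:
drive_tool([
  [[0.003,0,0],[0,0,0],1],
  [[0.006,0,0],[0,0,0],1],
  [[0.009,0,0],[0,0,0],1],
  [[0.012,0,0],[0,0,0],1],
  [[0.014,0,0],[0,0,0],1],
  [[0.016,0,0],[0,0,0],1],
  [[0.018,0,0],[0,0,0],1],
  [[0.02,0,0],[0,0,0],1],
  [[0.022,0,0],[0,0,0],1],
  [[0.024,0,0],[0,0,0],1],
])

```text
time_s: 12.8
tcp_pos: [0.4867, -0.0365, 0.0563]
tool_rot: [[0.0, -0.973, -0.23], [0.0, -0.23, 0.973], [-1.0, -0.0, 0.0]]
force: [-1.0, -0.8, 3.6]
finger_gap: -0.001
```

Emit:
drive_tool([
  [[0.001,0,0],[0,0,0],1],
  [[0.002,0,0],[0,0,0],1],
  [[0.003,0,0],[0,0,0],1],
  [[0.004,0,0],[0,0,0],1],
  [[0.005,0,0],[0,0,0],1],
  [[0.005,0,0],[0,0,0],1],
  [[0.005,0,0],[0,0,0],1],
  [[0.005,0,0],[0,0,0],1],
  [[0.005,0,0],[0,0,0],1],
  [[0.005,0,0],[0,0,0],1],
])

```text
time_s: 13.8
tcp_pos: [0.4872, -0.0363, 0.0516]
tool_rot: [[0.001, -0.973, -0.23], [0.0, -0.23, 0.973], [-1.0, -0.001, -0.0]]
force: [0.7, 1.1, 5.4]
finger_gap: 0.001
```

Emit:
drive_tool([
  [[0.0005,0,0],[0,0,0],1],
  [[0.001,0,0],[0,0,0],1],
  [[0.0015,0,0],[0,0,0],1],
  [[0.002,0,0],[0,0,0],1],
  [[0.0025,0,0],[0,0,0],1],
  [[0.003,0,0],[0,0,0],1],
  [[0.0035,0,0],[0,0,0],1],
  [[0.004,0,0],[0,0,0],1],
  [[0.004,0,0],[0,0,0],1],
  [[0.004,0,0],[0,0,0],1],
])

```text
time_s: 14.8
tcp_pos: [0.4878, -0.0362, 0.0479]
tool_rot: [[0.002, -0.973, -0.23], [0.0, -0.23, 0.973], [-1.0, -0.003, -0.0]]
force: [1.3, 0.3, 6.4]
finger_gap: 0.002
```

Emit:
drive_tool([
  [[0.0005,0,0],[0,0,0],1],
  [[0.001,0,0],[0,0,0],1],
  [[0.0015,0,0],[0,0,0],1],
  [[0.002,0,0],[0,0,0],1],
  [[0.002,0,0],[0,0,0],1],
  [[0.002,0,0],[0,0,0],1],
  [[0.002,0,0],[0,0,0],1],
  [[0.002,0,0],[0,0,0],1],
  [[0.002,0,0],[0,0,0],1],
  [[0.002,0,0],[0,0,0],1],
])

```text
time_s: 15.8
tcp_pos: [0.4878, -0.0363, 0.0459]
tool_rot: [[0.003, -0.973, -0.23], [0.0, -0.23, 0.973], [-1.0, -0.003, -0.0]]
force: [2.8, 0.9, 7.2]
finger_gap: 0.003
```

Emit:
drive_tool([
  [[0.0005,0,0],[0,0,0],1],
  [[0.001,0,0],[0,0,0],1],
  [[0.0015,0,0],[0,0,0],1],
  [[0.002,0,0],[0,0,0],1],
  [[0.002,0,0],[0,0,0],1],
  [[0.002,0,0],[0,0,0],1],
  [[0.002,0,0],[0,0,0],1],
  [[0.002,0,0],[0,0,0],1],
  [[0.002,0,0],[0,0,0],1],
  [[0.002,0,0],[0,0,0],1],
])

```text
time_s: 16.8
tcp_pos: [0.4881, -0.0363, 0.0446]
tool_rot: [[0.003, -0.973, -0.23], [0.001, -0.23, 0.973], [-1.0, -0.003, 0.0]]
force: [-2.5, 1.1, 17.2]
finger_gap: 0.0
```

```bash
python3 look.py j; python3 -c "
from h import *
plan(-.01,0,.045)"
```

```text
t 16.8 tcp [ 0.4881 -0.0363  0.0446] local [[-0.0083  0.0001  0.0446]] F [-2.4825  1.1309 17.1509] gap 6.0041719783522346e-05
target [0.4703 0.076  0.022 ] shift [ 0.0227 -0.0084  0.1134] turn [0.0022 0.0001 0.0031]
top [556.4157 342.2449]
scene [605.5666 311.1207]
t 16.9 tcp [ 0.4881 -0.0362  0.0446] local [[-0.0083  0.0001  0.0446]] F [-1.1986  0.7029 16.5362] gap 0.00151728498325734
target [ 0.4865 -0.0368  0.045 ] shift [-0.0004  0.0017 -0.0001] turn [0.0023 0.0001 0.0032]
```

View pics/j_scene.png

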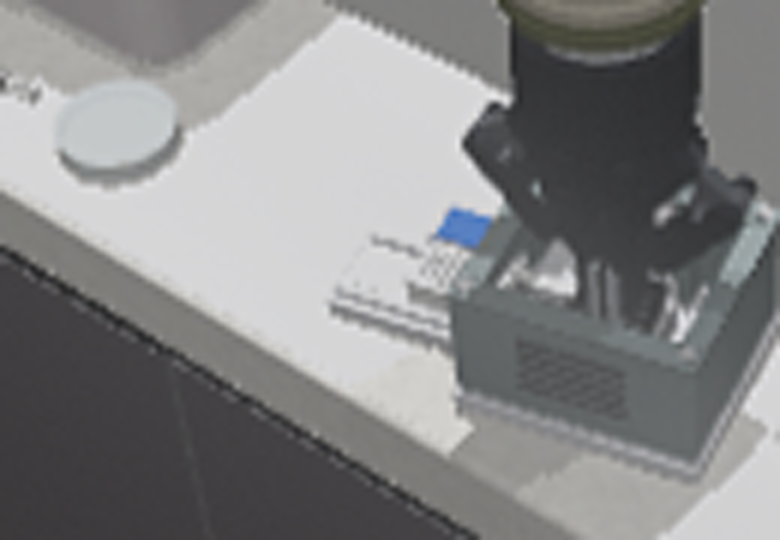

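```bash
python3 -c "
from h import *
plan(-.01,0,.045)
print(r.hand_in())"
```

```text
t 16.9 tcp [ 0.4881 -0.0362  0.0446] local [[-0.0083  0.0001  0.0446]] F [-1.1986  0.7029 16.5362] gap 0.00151728498325734
target [ 0.4865 -0.0368  0.045 ] shift [-0.0004  0.0017 -0.0001] turn [0.0023 0.0001 0.0032]
the job is handed in; nothing more can be done
None
```

I pushed the cartridge home with the shut fingertips, then reached through the guard window, pressed the lever pad fully down and handed in at 16.9 s while still holding it.

- **Cartridge:** it slid with almost no force, then stopped. The last 2 mm of commanded push moved it only 0.4 mm, and the force rose from about 3 N to 10.5 N. The tool stopped 112 mm along the track, against an expected 112–114 mm. In the scene camera the outer end lies where it should at home, within the 1–2 pixel offset seen elsewhere in that camera.
- **Lever:** the force climbed from 3.6 N to 7.2 N on the way down, then jumped to about 17 N over the last 1.3 mm. The tool was then 44.6 mm above the worktop, which matches the lever's end stop. It was still pressing with 16.5 N at hand-in.
- **Guard:** I saw no contact. My pictures put the gripper linkage roughly 20 mm clear of the window rim.
- **Other objects:** the eraser and petri dish had not moved in the last scene picture. I did not recheck the timer and dropper after the press, but the arm did not go near them.
- **Disagreement:** the two cameras placed the press about 3 mm apart, and 0.02 rad apart in yaw, so I used a joint fit. In the last step the wrist camera view from above was blocked by the arm, so the lever was checked by force, height and the scene camera only.

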